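# Stroke the vial caps home along the row

### The arm

A 6-joint arm with a two-finger parallel gripper is mounted at the origin on a cart in front of the work surface, level with it; the furniture and walls round the work are solid. World frame = base frame: x ahead of the robot, y to its left, z up, the work surface at z = 0. Lengths are in m, angles in rad, forces in N, time in s.
With the tool pointing down it reaches from about 0.35 to 0.975 m from the base axis. Payload 7.1 kg.
Tool frame: the origin (TCP) lies midway between the tips of the shut fingers; the grasp point (between the pads) lies 19 mm behind it; z points along the fingers, y is the line along which they close (so a half turn about z gives the same grasp; the last joint's range is limited). The gripper opens to 88 mm and grips with 3 to 60 N. Pads are 20 mm wide; open, the fingers measure 115 mm over their backs; the gripper's body (75 mm by 178 mm) begins 61 mm behind the grasp point.
Start: joints at [1.194, 0.423, 1.63, -0, 1.089, -0.019], TCP at [0.219, 0.585, 0.223] pointing down, gripper open.
Joint ranges: [-3, 3], [-0.9, 2.11], [0.09, 2.58], [-1.31, 4.45], [0.11, 2.69], [-2.54, 2.54]. Speed limits (rad/s): [2.39, 2.39, 3.01, 3.14, 3.14, 3.14].

### API

Orientations are given as a unit quaternion [w, x, y, z].
In Python, from station import move_pose, movel, movej, command_gripper, wait, inverse_kinematics, read_camera, camera_info, MotionError, job_done, get_time, get_joint_pos, get_qvel, get_effort, get_tcp_pos, get_ee_rot, get_ft_force, get_ft_torque, get_grip_width, get_finger_force gives the robot as it stands. Calls block until the motion is done:
- move_pose(position, orientation): joint-space move of the TCP to a pose.
- movel(position, frame=None, v=0.15, until_force=None): straight line of the TCP; frame=None keeps the orientation; v is the mean speed in m/s. With until_force (N) it stops when the force on the tool has changed by that much, and returns True; else False.
- movej(angles): joint-space move.
- command_gripper(opening): opening from 0.0 (shut) to 1.0 (fully open); the grip force is fixed at half the most; returns when the fingers have stopped.
- wait(seconds).
- inverse_kinematics(position, orientation): joint angles nearest the present ones, or None.
- read_camera(name): name is "scene" or "top" or "wrist"; returns the picture (420x560x3 uint8, red, green, blue); there is no depth.
- camera_info(name): a dict with "intrinsics" (3x3 intrinsics, pixels), "dist" ([k1, k2, p1, p2, k3] as OpenCV has them; the pictures are not rectified), "T" (4x4, takes a point from camera to world coordinates); the wrist camera has in their place "tool_from_camera" (4x4, takes a point from camera to tool coordinates, whose origin is the TCP and whose axes are the flange's). Camera axes: x right, y up, looking along -z (the intrinsics and any distortion apply to the point x, -y, -z); pixel columns grow to the right and rows downward; lengths in m; the calibration is good to about 2 mm. A picture is of the moment at which its call begins: read the wrist's pose just before it. camera_info takes no time and is no camera call.
A pose or a line that the arm cannot do raises MotionError and nothing moves.
- job_done(): hands the job in; it is judged then, once.
Readings, each from a call of its own:
- get_time(): time.
- get_joint_pos(): joint angles.
- get_qvel(): joint speeds.
- get_effort(): joint torques, N m.
- get_tcp_pos(): TCP position.
- get_ee_rot(): TCP orientation.
- get_ft_force(): force on the tool from outside, world axes, zero at the start.
- get_ft_torque(): the same for the moment, N m.
- get_grip_width(): opening from 0.0 (shut) to 1.0 (fully open).
- get_finger_force(): force on a finger pad.
Only numpy, scipy, OpenCV 4.12 (cv2) and the standard library are available. Lean on these libraries where they do the work, as an engineer would, in place of code of your own. Each camera call takes 0.05 s, during which the arm holds its last target. There are 200 camera calls.

### The job

Run closed fingertips along the curved row of caps on the blue vial rack, following the white line from the yellow cap to the green one, and gently press each cap fully home in turn, one after the other. Keep the fingers low over the row (never more than a few centimetres above the caps) until the green cap is home, then draw clear. Do not shift, tip or lift the rack, and leave the stopper standing on it and the other things on the bench where they are.

Things in the scene. Friction and masses are not known exactly. Their poses are not given: they have to be found in the camera images.
- rack: blue two-deck vial rack, loose on the bench, any heading, 110 (x) x 220 (y) mm, 1.6 kg; top of the upper deck 60 mm above the bench. Origin: centre of its underside, z up. Five caps stand in a curved row (arc radius 150 mm, 42 mm from cap to cap) along a printed white line; the arc bulges to +x and runs from the yellow cap at +y to the green cap at -y
- cap_1_top (a point): yellow cap (start of the row): centre of its flat top (17 mm wide; the cap is 24 mm across below a bevel). It stands 6.5 to 8 mm above the deck as found and 2 mm above it when fully home; it moves down with the cap
- cap_1 (a joint): how far the yellow cap is pushed in, m: 0 = fully proud, 0.006 = fully home against its stop; found at 0 to 0.0015. It yields to about 2 N and stays where it is left (no spring)
- cap_2_top (a point): white cap next to the yellow one: centre of its flat top (17 mm wide; the cap is 24 mm across below a bevel). It stands 6.5 to 8 mm above the deck as found and 2 mm above it when fully home; it moves down with the cap
- cap_2 (a joint): how far the white cap next to the yellow one is pushed in, m: 0 = fully proud, 0.006 = fully home against its stop; found at 0 to 0.0015. It yields to about 2 N and stays where it is left (no spring)
- cap_3_top (a point): middle white cap: centre of its flat top (17 mm wide; the cap is 24 mm across below a bevel). It stands 6.5 to 8 mm above the deck as found and 2 mm above it when fully home; it moves down with the cap
- cap_3 (a joint): how far the middle white cap is pushed in, m: 0 = fully proud, 0.006 = fully home against its stop; found at 0 to 0.0015. It yields to about 2 N and stays where it is left (no spring)
- cap_4_top (a point): white cap next to the green one: centre of its flat top (17 mm wide; the cap is 24 mm across below a bevel). It stands 6.5 to 8 mm above the deck as found and 2 mm above it when fully home; it moves down with the cap
- cap_4 (a joint): how far the white cap next to the green one is pushed in, m: 0 = fully proud, 0.006 = fully home against its stop; found at 0 to 0.0015. It yields to about 2 N and stays where it is left (no spring)
- cap_5_top (a point): green cap (end of the row): centre of its flat top (17 mm wide; the cap is 24 mm across below a bevel). It stands 6.5 to 8 mm above the deck as found and 2 mm above it when fully home; it moves down with the cap
- cap_5 (a joint): how far the green cap is pushed in, m: 0 = fully proud, 0.006 = fully home against its stop; found at 0 to 0.0015. It yields to about 2 N and stays where it is left (no spring)
- stopper: loose red-brown rubber stopper, 29 mm wide, 26 mm tall, standing on the rack's deck on the hollow side of the row, about 58 mm from the middle cap; origin at the centre of its underside; to be left alone
- powder_jar: white sample jar, 60 mm wide, 85 mm tall, loose on the bench left of the rack; origin at the centre of its underside; to be left alone
- petri_dish: clear petri dish, 65 mm wide, 14 mm high, loose on the bench near its front edge, left of the rack; origin at the centre of its underside; to be left alone
- dropper: dropper bottle with red rubber top, 42 mm wide, 107 mm tall, loose on the bench right of the rack; origin at the centre of its underside; to be left alone

How it is judged:
On the way, in this order (a step that is already met when the one before it is completed fails the run):
1. the yellow cap is pressed home (value of joint cap_1 above 0.0045 m), for 0.1 s.
2. the first white cap after the yellow one is pressed home (value of joint cap_2 above 0.0045 m), for 0.1 s.
3. the middle white cap is pressed home (value of joint cap_3 above 0.0045 m), for 0.1 s.
4. the last white cap is pressed home (value of joint cap_4 above 0.0045 m), for 0.1 s.
5. the green cap is pressed home (value of joint cap_5 above 0.0045 m), for 0.1 s.
At the end, for the whole second after the job is handed in: all five caps are at least 4.5 mm of their 6 mm in, the rack stands flat and at rest within 20 mm of where it was, and the stopper stands upright within 20 mm of where it was (value of joint each of cap_1, cap_2, cap_3, cap_4, cap_5 above 0.0045 m and distance of each of rack, stopper from where it was at the start of the episode below 0.02 m and angle between rack's own z axis and vertical below 0.05 rad and linear speed of rack below 0.01 m/s and angle between stopper's own z axis and vertical below 0.1 rad); the robot touches nothing.
It fails at once if fingers raised more than about 7 cm above the caps between the yellow cap and the green one (value of joint cap_1 above 0.0045 m and not (value of joint cap_5 above 0.0045 m) and z of the grasp point in the frame of rack above 0.16 m).
It fails at once if rack pressed with more than 35 N (contact force between the fingers and rack above 35 N).
It fails at once if rack shifted, turned or lifted by more than 20 mm (distance of rack from where it was at the start of the episode above 0.02 m or distance of any of cap_1_top, cap_5_top from where it was at the start of the episode above 0.025 m).
It fails at once if rack tipped (angle between rack's own z axis and vertical above 0.1 rad).
It fails at once if the stopper or another thing on the bench moved more than 20 mm (distance of any of stopper, powder_jar, petri_dish, dropper from where it was at the start of the episode above 0.02 m).
It also fails if it takes over 42 s, if anything falls off the work surface, if the arm or the gripper's body presses on something with over 40 N, if the wrist force passes 120 N, or if a joint passes its speed limit or range.

## Working session

There is one attempt and no reset: what is moved stays moved. The work goes in short steps, each a Python script; the robot and the scene stay as the last script left them, time stands still between calls to the robot, and variables do not carry over. Pictures are saved under pics/ and viewed, at most 10 in all, crops included, and the job is handed in when it is done.

```bash
mkdir -p pics; ls; python3 - <<'E'
from station import *
import cv2
for n in("top","scene"):
    im=read_camera(n); cv2.imwrite(f"pics/{n}0.png",im[:,:,::-1])
    i=camera_info(n); print(n,i)
print(get_time(),get_tcp_pos(),get_ee_rot())
E
```

```text
pics
top {'intrinsics': array([[413.00944396,   0.        , 283.48648226],
       [  0.        , 413.00944396, 200.1420599 ],
       [  0.        ,   0.        ,   1.        ]]), 'dist': array([-0.04898989,  0.        ,  0.        ,  0.        ,  0.        ]), 'T': array([[-2.47390708e-03,  9.82627493e-01, -1.85572332e-01,
         2.97940156e-01],
       [-9.99963295e-01, -9.08596586e-04,  8.51961213e-03,
        -6.27236270e-02],
       [ 8.20299472e-03,  1.85586597e-01,  9.82593673e-01,
         1.32218676e+00],
       [ 0.00000000e+00,  0.00000000e+00,  0.00000000e+00,
         1.00000000e+00]])}
scene {'intrinsics': array([[518.36109532,   0.        , 281.34244069],
       [  0.        , 518.36109532, 212.64238056],
       [  0.        ,   0.        ,   1.        ]]), 'dist': array([-0.02678945,  0.        ,  0.        ,  0.        ,  0.        ]), 'T': array([[ 0.89553815,  0.26309299, -0.35887812,  0.0718425 ],
       [-0.44459334,  0.49519377, -0.74640464, -1.00061058],
       [-0.01865962,  0.82798866,  0.5604343 ,  0.77641298],
       [ 0.        ,  0.        ,  0.        ,  1.        ]])}
0.1 [0.21868979 0.58495117 0.22198663] [-1.27850162e-04  1.77932725e-01  9.84042415e-01 -6.73808630e-04]
```

View pics/top0.png

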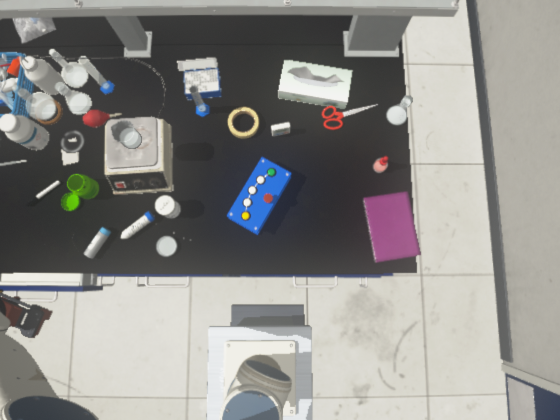

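View pics/scene0.png

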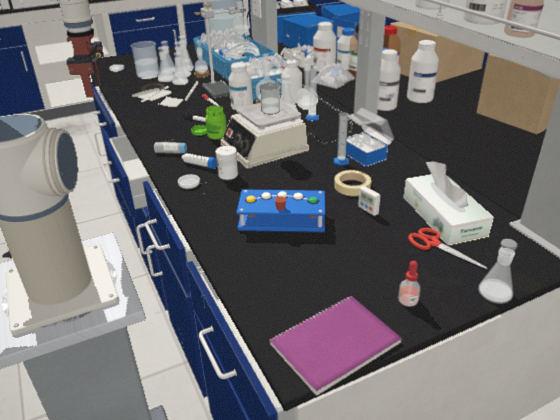

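The top view shows the rack at about (260,195), with yellow at (246,215), the whites at (247,202), (252,190) and (261,180), green at (271,172), and the stopper at (268,198). The scene view shows the row unobstructed from above. Next I'll locate the caps, then move over them for a wrist look.

```bash
cat > h.py <<'E'
from station import *
import cv2, numpy as np
from scipy.spatial.transform import Rotation as R
def ray_plane(uv,info,T,z):
    n=cv2.undistortPoints(np.array(uv,float).reshape(-1,1,2),info["intrinsics"],info["dist"])[:,0]
    d=np.c_[n[:,0],-n[:,1],-np.ones(len(n))]@T[:3,:3].T
    return T[:3,3]+d*((z-T[2,3])/d[:,2])[:,None]
def masks(im):
    h=cv2.cvtColor(im,cv2.COLOR_RGB2HSV)
    return dict(yellow=cv2.inRange(h,(20,140,100),(35,255,255)),white=cv2.inRange(h,(0,0,170),(180,70,255)),
      green=cv2.inRange(h,(50,140,50),(85,255,255)),blue=cv2.inRange(h,(100,140,60),(125,255,255)))
def blobs(m,amin):
    n,_,s,c=cv2.connectedComponentsWithStats(m)
    return [(c[i],s[i,4]) for i in range(1,n) if s[i,4]>=amin]
# cap tops in the rack frame, relative to the middle cap
a=2*np.arcsin(21/150)*np.array([2,1,0,-1,-2]) 
ARC=np.c_[.15*np.cos(a)-.15,.15*np.sin(a)]
def fit(P): # P 5x2 -> yaw, fitted points, residual
    A=ARC-ARC.mean(0);B=P-P.mean(0)
    th=np.arctan2((A[:,0]*B[:,1]-A[:,1]*B[:,0]).sum(),(A*B).sum())
    c,s=np.cos(th),np.sin(th);F=A@np.array([[c,s],[-s,c]])+P.mean(0)
    return th,F,np.linalg.norm(F-P,axis=1)
E
python3 - <<'E'
from h import *
im=read_camera("top");i=camera_info("top")
m=masks(im);roi=np.zeros_like(m["blue"]);roi[155:240,225:295]=255
pts=[]
for k in("yellow","white","green"):
    b=blobs(m[k]&roi,8); print(k,[(c.round(1),int(s)) for c,s in b]); 
    if k=="white": b=sorted([x for x in b if x[1]>25],key=lambda x:-x[0][1])
    else: b=[max(b,key=lambda x:x[1])]
    pts+=[x[0] for x in b]
P=ray_plane(pts,i,i["T"],.066);print(P.round(4))
if len(P)==5: print(fit(P[:,:2]))
w=camera_info("wrist");print(w)
E
```

```text
yellow [(array([245.1, 215.2]), 44)]
white [(array([259.9, 179.4]), 43), (array([251.9, 189.5]), 46), (array([246.8, 201.9]), 47)]
green [(array([271. , 171.5]), 44)]
[[ 4.882e-01  4.440e-02  6.600e-02]
 [ 5.298e-01  3.990e-02  6.600e-02]
 [ 5.690e-01  2.450e-02  6.600e-02]
 [ 6.011e-01 -2.000e-04  6.600e-02]
 [ 6.266e-01 -3.470e-02  6.600e-02]]
(np.float64(1.0532480548139818), array([[ 0.48781202,  0.04435902],
       [ 0.52961797,  0.04032635],
       [ 0.5686671 ,  0.02486138],
       [ 0.60189796, -0.00082344],
       [ 0.62670525, -0.03471442]]), array([3.77880512e-04, 4.20885791e-04, 4.72083931e-04, 9.93125182e-04,
       7.09422909e-05]))
{'intrinsics': array([[336.00211754,   0.        , 277.60013847],
       [  0.        , 336.00211754, 207.10071846],
       [  0.        ,   0.        ,   1.        ]]), 'dist': array([-0.05469607,  0.        ,  0.        ,  0.        ,  0.        ]), 'tool_from_camera': array([[ 1.28922185e-04,  9.59844573e-01,  2.80532313e-01,
         7.69201052e-02],
       [ 9.99999689e-01, -3.41967008e-04,  7.10481548e-04,
         3.49076453e-04],
       [ 7.77884655e-04,  2.80532135e-01, -9.59844319e-01,
        -1.64090454e-01],
       [ 0.00000000e+00,  0.00000000e+00,  0.00000000e+00,
         1.00000000e+00]])}
```

```bash
python3 - <<'E'
from h import *
def q(ang): # tool down, tool x at heading ang
    return [0,np.cos(ang/2),np.sin(ang/2),0]
p=get_tcp_pos(); movel([p[0],p[1],.3]); 
Q=q(np.pi/2)
move_pose([.557,.012,.3],Q); command_gripper(0.0)
movel([.557,.012,.2]); wait(.3)
p=get_tcp_pos();r=get_ee_rot();im=read_camera("wrist");cv2.imwrite("pics/w1.png",im[:,:,::-1])
i=camera_info("wrist");W=np.eye(4);W[:3,:3]=R.from_quat(np.r_[r[1:],r[0]]).as_matrix();W[:3,3]=p;T=W@i["tool_from_camera"]
m=masks(im)
for k in("yellow","white","green"):
    for c,s in blobs(m[k],150):
        print(k,c.round(1),s,ray_plane([c],i,T,.066)[0].round(4))
print(get_time(),p,r,get_grip_width(),get_ft_force())
E
```

```text
yellow [199.9 161.9] 575 [0.4881 0.0439 0.066 ]
yellow [245.6 399. ] 5043 [ 0.5213 -0.2261  0.066 ]
white [19.3 50.1] 3719 [0.3378 0.1411 0.066 ]
white [514.8 139.5] 2489 [0.7717 0.0652 0.066 ]
white [285.  185.6] 1718 [0.5644 0.0221 0.066 ]
white [ 44.4 270.4] 6054 [ 0.3215 -0.0651  0.066 ]
white [489.9 256.8] 1260 [ 0.7688 -0.0499  0.066 ]
white [ 70.1 371.7] 2182 [ 0.3231 -0.1922  0.066 ]
white [485.2 396.3] 159 [ 0.8003 -0.2289  0.066 ]
green [348.7 243.6] 470 [ 0.626  -0.0349  0.066 ]
5.6917 [0.55739746 0.01199683 0.20073611] [4.67587346e-04 7.07135301e-01 7.07077940e-01 4.84220976e-04] 0.007792909447966249 [-0.19785941 -0.66781919  0.43441703]
```

View pics/w1.png

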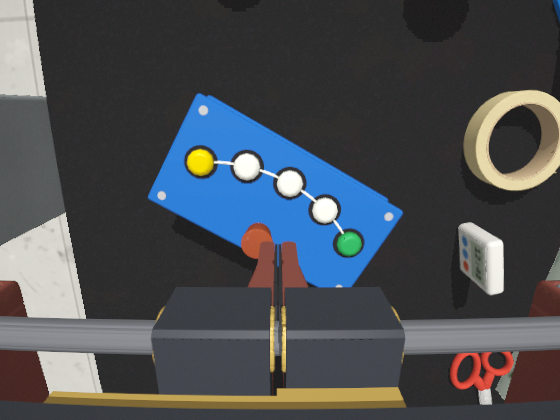

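The wrist view puts yellow at (200,162), green at (349,244) and the whites between them. It agrees with the top-camera fit to within 1 mm. The stopper at (256,240) is clear of the row. Now pressing.

```bash
python3 - <<'E'
from h import *
C=[[.4880,.0442],[.5297,.0401],[.5689,.0247],[.6015,-.0005],[.6264,-.0348]]
movel([*C[0],.11],v=.12)
for k,c in enumerate(C):
    movel([*c,.078],v=.08)
    wait(.15)
    hit=movel([*c,.057],v=.02,until_force=9)
    f=get_ft_force(); z=get_tcp_pos()[2]; wait(.2)
    print(k+1,hit,f.round(1),get_ft_force().round(1),get_tcp_pos().round(4),round(get_time(),2))
    if not hit or not .058<z<.0645: print("STOP");break
    movel([*c,.078],v=.08)
E
```

```text
1 True [-1.2 -0.   8.1] [-2.2  0.1  9. ] [0.4881 0.0442 0.0622] 8.5
2 True [-1.9 -1.2  8.1] [-1.5  0.1  8.6] [0.5298 0.0401 0.0623] 10.65
3 True [-2.1 -0.6  7.3] [-0.5 -0.3  7.2] [0.569  0.0247 0.0623] 12.8
4 True [-1.4 -0.9  7.8] [-1.7 -0.   8. ] [ 6.016e-01 -5.000e-04  6.230e-02] 14.94
5 True [-1.4  0.2  6.1] [-1.4 -0.2  7. ] [ 0.6265 -0.0348  0.0623] 17.1
```

All five presses stopped at 62 mm, which is fully home. Now I'll draw clear, take a check picture and hand in.

```bash
python3 - <<'E'
from h import *
movel([.6264,-.0348,.2]); movel([.557,.012,.25]); wait(.3)
p=get_tcp_pos();r=get_ee_rot();im=read_camera("wrist")
i=camera_info("wrist");W=np.eye(4);W[:3,:3]=R.from_quat(np.r_[r[1:],r[0]]).as_matrix();W[:3,3]=p;T=W@i["tool_from_camera"]
m=masks(im)
for k in("yellow","green"):
    for c,s in blobs(m[k],150): print(k,ray_plane([c],i,T,.062)[0].round(4))
print(get_time(),get_ft_force().round(1))
cv2.imwrite("pics/w2.png",im[:,:,::-1])
E
```

```text
yellow [0.4877 0.0435 0.062 ]
yellow [ 0.5136 -0.2823  0.062 ]
green [ 0.6264 -0.0356  0.062 ]
19.5667 [-0.6  0.6 -0.6]
```

View pics/w2.png

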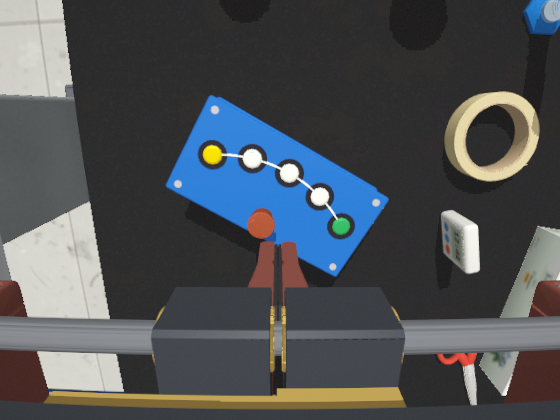

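The rack hasn't moved (yellow at (212,155), green at (341,226)), the caps are sunk, and the stopper is still standing at (261,224).

```bash
python3 -c "
from station import *
print(job_done())"
```

```text
the job is handed in; nothing more can be done
None
```

I pressed all five caps home in order from yellow to green with about 9 N or less each, and handed the job in about 20 s into the 42 s limit; the rack and stopper did not visibly move, but no verdict came back.

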